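# Load a paint jar into the spring-loaded jar dispenser

## Task

Load the spare paint jar of the same size as the one already in the spring-loaded jar dispenser: stand it upright on top of the loaded jar in the mouth of the cage, then push it straight down against the spring until its shoulder snaps under the three spring catches and it stays down when you let go. The other loose jars are too wide or too slim for this dispenser.

Things in the scene. Friction and masses are not known exactly. Their poses are not given: they have to be found in the camera images.
- jar_centre (a point): The jar to load: white, round, body 54 mm wide and 46 mm high, black cap 36 mm wide above it, 60 mm high in all, 0.08 to 0.17 kg, loose and upright. The point is its centre, 30 mm above its underside; z is up along the jar. Of the three equally high jars on the table it is the middle one in width (the others: 68 and 40 mm). An identical jar is already in the dispenser.
- dispenser_mouth (a point): Centre of the dispenser's mouth on its vertical axis, level with the guide rod tips, 169 mm above the table. Fixed cage of six steel rods, 57 mm clear inside, flared at the top (79 mm over the tips), on a dark base 124 mm wide. The loaded jar's cap top is 12 mm below the mouth: a jar set on it has its underside there and sticks out 48 mm. Latched, its cap top is 10 mm below the mouth.
- catch_level (a point): Point on the dispenser's axis 24 mm below the mouth, level with the flat undersides of three grey spring catches (housings out to 54 mm from the axis, up to 10 mm below the mouth). A 54 mm body pushed down moves them aside; they snap in over its shoulder, beside the cap. To latch, push the cap top to 5 to 7 mm below where it ends latched; 10 to 15 N. Unlatched, the jar rises when let go.
- platform (a joint): How far the sprung platform inside the cage has sunk, in m: 0 at the top (as it starts, with one jar on it), about 0.058 with the second jar latched, 0.072 at its lower stop. Its spring pushes up with about 5 N at 0 and 9 N at 0.058; the weight of two jars alone does not sink it.
Not all that is in view belongs to the job. What is shaped like the part that bears jar_centre but red is not meant.

How it is judged:
At the end, for the whole second after the job is handed in: The matching jar is in the dispenser on top of the first one, within 10 mm of its axis and 10 degrees of upright, latched under the catches: its centre more than 34 mm below the mouth, the platform sunk more than 50 mm and at rest (under 10 mm/s), with nothing holding it down (horizontal distance between jar_centre and dispenser_mouth below 0.01 m and z of jar_centre in the frame of dispenser_mouth below -0.034 m and angle between jar_centre's own z axis and vertical below 0.17 rad and value of joint platform above 0.05 m and velocity of joint platform between -0.01 and 0.01 m/s); the robot touches nothing.
It also fails if it takes over 45 s, if anything falls off the work surface, if the arm or the gripper's body presses on something with over 40 N, if the wrist force passes 120 N, or if a joint passes its speed limit or range.

## Robot

A 6-joint arm with a two-finger parallel gripper is mounted at the origin on the work surface; the furniture and walls round the work are solid. World frame = base frame: x ahead of the robot, y to its left, z up, the work surface at z = 0. Lengths are in m, angles in rad, forces in N, time in s.
With the tool pointing down it reaches from about 0.225 to 0.875 m from the base axis. Payload 3.4 kg.
Tool frame: the origin (TCP) lies at the very end of the fingers, on their centre line; the grasp point (between the pads) lies 19 mm behind it; z points along the fingers, y is the line along which they close (so a half turn about z gives the same grasp; the last joint's range is limited). The gripper opens to 85 mm and grips with 20 to 120 N. Pads are 22 mm wide; open, the fingers measure 114 mm over their backs; the gripper's body (76 mm by 85 mm) begins 54 mm behind the grasp point. The pads swing forward as they close: fully open they stand 13 mm farther back than shut.
Start: joints at [1.144, 0.276, 1.505, -0, 1.361, -0.121], TCP at [0.173, 0.548, 0.231] pointing down, gripper open.
Joint ranges: [-2.89, 2.89], [-0.75, 2.08], [0.22, 2.7], [-1.18, 4.32], [0.11, 2.71], [-2.7, 2.7]. Speed limits (rad/s): [2.57, 2.57, 3.14, 3.14, 3.14, 3.14].

## Interface

Orientations are given as a unit quaternion [w, x, y, z].
In Python, from rig import get_state, optics, sign_off gives the robot as it stands.
- The arm moves only by the tool send_rows, never from a script. Its argument "increments" is a list of rows, each an object with "gripper": the gripper's target within -1 to 1 (shut at 1, half-way at 0, fully open at -1); "linear": the shift along the world's x, y, z in m, a list of three; "delta_rot": the turn, a rotation vector about the world's x, y, z in rad, a list of three. In form: [{"gripper": gripper, "linear": [dx, dy, dz], "delta_rot": [rx, ry, rz]}, ...]. A call has 1 to 8 rows; each row is the pose to reach, as a shift and turn from the pose commanded when the call began; what a row does not reach only later rows make up. A row lasts 1/10 s, in which the tool goes at most 50 mm and 8.59 degrees, less where a joint would pass 70% of its speed; a pose out of reach is approached as far as the arm can. A call with a gripper value outside its range is refused whole. The fingers move at their own pace and stop on an object; "newtons" is the grip in N (left out, the last holds). Time passes only in rows, so rows that repeat a pose let the fingers close. It gives the time, the measured TCP pose, the force, the opening and the grip force at its end, in the units of the state.
- get_state(): the state, without advancing time (a new reading comes with each control period).
- optics.get_image(name): name is "scene" or "side" or "wrist"; returns a dict with "pixels" (384x512x3 uint8, blue, green, red), "K" (3x3 intrinsics, pixels), "rvec" (rotation vector, rad) and "tvec" (3), from world to camera coordinates, as OpenCV has them; the wrist camera has in their place "T_tool_cam" (4x4, takes a point from camera to tool coordinates, whose origin is the TCP and whose axes are the flange's). Camera axes: x right, y down, z forward; pixel columns grow to the right and rows downward; lengths in m; the calibration is good to about 2 mm. The wrist camera is an equidistant fisheye: a pixel r from the principal point sees the ray r / f radians off the axis. A picture is of the moment at which its call begins: read the wrist's pose just before it. There is no depth.
- sign_off(): hands the job in; it is judged then, once.
The state is a dict: "clock": time; "qpos": joint angles; "qd": joint speeds; "effort": joint torques, N m; "position": TCP position; "ee_rot": TCP orientation; "contact_force": force on the tool from outside, world axes, zero at the start; "moment": the same for the moment, N m; "width": finger opening in m; "gripper_force": force on a finger pad.
Only numpy, scipy, OpenCV 4.12 (cv2) and the standard library are available. Lean on these libraries where they do the work, as an engineer would, in place of code of your own. Each camera call takes 0.05 s, during which the arm holds its last target. There are 200 camera calls.

## Working session

There is one attempt and no reset: what is moved stays moved. The work goes in short steps, Python scripts to look and compute and a tool call to move; the robot and the scene stay as the last step left them, time stands still between calls to the robot, and variables do not carry over. Pictures are saved under pics/ and viewed, at most 10 in all, crops included, and the job is handed in when it is done.

Besides the shell and the picture viewer there is one more tool, called after "Emit:" by a JSON object that holds its "fn" and its "kwargs". send_rows: Moves the arm, as the interface text tells. Its arguments: {"type":"object","properties":{"increments":{"type":"array"},"newtons":{"type":"number"}},"required":["increments"]}

```bash
mkdir -p pics
python3 - <<'E'
from rig import get_state, optics
import cv2,numpy as np
s=get_state();print({k:np.round(v,3).tolist() for k,v in s.items()})
a=[]
for n in("scene","side"):
    d=optics.get_image(n);np.savez(f"pics/{n}0.npz",**d);cv2.imwrite(f"pics/{n}0.png",d["pixels"]);R=cv2.Rodrigues(np.array(d["rvec"]))[0];print(n,np.round(d["K"],1).tolist(),(-R.T@np.array(d["tvec"]).ravel()).round(3),R[2].round(2))
d=optics.get_image("wrist");np.savez("pics/w0.npz",**d);print(d["K"],d["T_tool_cam"])
i=[cv2.imread(f"pics/{n}0.png") for n in("scene","side")]+[d["pixels"]]
h=np.vstack([np.hstack([cv2.resize(i[0],(400,300)),cv2.resize(i[1],(400,300))]),np.hstack([cv2.resize(i[2],(400,300)),np.zeros((300,400,3),np.uint8)])])
cv2.imwrite("pics/all0.png",h)
E
```

```text
{'clock': 0.0, 'qpos': [1.144, 0.277, 1.506, -0.0, 1.361, -0.121], 'qd': [0.002, 0.0, 0.001, 0.001, -0.0, 0.0], 'effort': [0.002, -41.677, -24.581, 0.0, 0.011, 0.0], 'position': [0.173, 0.548, 0.23], 'ee_rot': [-0.0, 0.152, 0.988, -0.001], 'contact_force': [-0.41, -0.176, -0.682], 'moment': [0.051, -0.044, 0.028], 'gripper_force': 0.0, 'width': 0.085}
scene [[352.3, 0.0, 255.0], [0.0, 352.3, 188.8], [0.0, 0.0, 1.0]] [ 0.024 -0.499  0.949] [ 0.44  0.45 -0.78]
side [[428.1, 0.0, 259.7], [0.0, 428.1, 194.6], [0.0, 0.0, 1.0]] [0.392 0.946 0.558] [ 0.1  -0.91 -0.4 ]
[[297.31863964   0.         261.47752304]
 [  0.         297.31863964 192.49664277]
 [  0.           0.           1.        ]] [[ 5.72882673e-04 -9.55346492e-01 -2.95487311e-01  7.54324152e-02]
 [ 9.99999567e-01  7.63810738e-04 -5.30721552e-04  1.78938428e-03]
 [ 7.32719354e-04 -2.95486879e-01  9.55346517e-01 -1.43753512e-01]
 [ 0.00000000e+00  0.00000000e+00  0.00000000e+00  1.00000000e+00]]
```

View pics/all0.png

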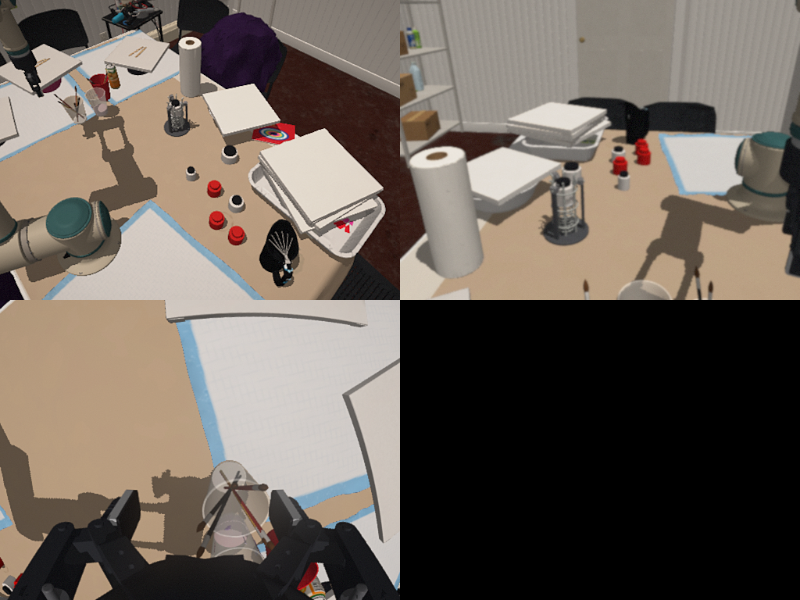

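Three white jars show in the scene view (at 512-wide scale): about (244,222), (294,197) and (302,259). The first looks smallest, so I'll measure widths at the known heights and enlarge.

```bash
cat > h.py <<'E'
import cv2,numpy as np
def ray(d,u,v):
    R=cv2.Rodrigues(np.array(d["rvec"]))[0];c=-R.T@np.array(d["tvec"]).ravel()
    return c,R.T@np.linalg.inv(d["K"])@np.array([u,v,1.])
def cast(d,u,v,z):
    c,r=ray(d,u,v);return c+r*(z-c[2])/r[2]
def proj(d,p):
    return cv2.projectPoints(np.array([p],float),np.array(d["rvec"]),np.array(d["tvec"]),d["K"],None)[0].ravel()
E
python3 - <<'E'
from h import *
d=dict(np.load("pics/scene0.npz"));im=d["pixels"]
g=im.max(2).astype(int)
# black caps near the approx spots
for (u,v) in((244,219),(294,193),(302,255)):
    m=np.zeros(g.shape,np.uint8);m[v-16:v+16,u-16:u+16]=(g<70)[v-16:v+16,u-16:u+16]
    n,l,st,c=cv2.connectedComponentsWithStats(m);k=1+np.argmax(st[1:,4]);
    cu,cv_=c[k];p=cast(d,cu,cv_,.056)
    # white run width across rows around below cap
    sub=im[v-22:v+28,u-28:u+28];hsv=cv2.cvtColor(sub,cv2.COLOR_BGR2HSV);w=((hsv[...,1]<50)&(hsv[...,2]>90)).astype(np.uint8)
    n2,l2,s2,_=cv2.connectedComponentsWithStats(w);k2=1+np.argmax(s2[1:,4])
    c0,_=ray(d,0,0);dist=np.linalg.norm(p-c0)
    print((u,v),"cap",st[k].tolist(),p.round(3),"white box",s2[k2].tolist(),"width mm",s2[k2][2]*dist/352.3*1000, "cap mm",st[k][2]*dist/352.3*1000)
a=cv2.resize(im[170:290,210:340],None,fx=4.5,fy=4.5,interpolation=cv2.INTER_CUBIC)[:540,:585]
b=cv2.resize(im[110:185,200:255],None,fx=3.9,fy=3.9,interpolation=cv2.INTER_CUBIC)
o=np.zeros((540,800,3),np.uint8);o[:a.shape[0],:a.shape[1]]=a;o[:b.shape[0],585:585+b.shape[1]]=b[:, :215];
e=dict(np.load("pics/side0.npz"))["pixels"]
b=cv2.resize(e[195:320,170:264],None,fx=2.0,fy=2.0);o[292:292+b.shape[0],590:590+b.shape[1]]=b[:540-292]
cv2.imwrite("pics/crop1.png",o)
E
```

```text
(244, 219) cap [240, 213, 9, 9, 63] [ 0.432 -0.041  0.056] white box [22, 19, 13, 16, 128] width mm 39.974783987118265 cap mm 27.674850452620333
(294, 193) cap [287, 186, 16, 14, 175] [ 0.617 -0.08   0.056] white box [17, 17, 21, 22, 234] width mm 68.58414593525325 cap mm 52.25458737924057
(302, 255) cap [297, 250, 13, 12, 121] [ 0.466 -0.252  0.056] white box [18, 17, 20, 22, 229] width mm 58.25800333000248 cap mm 37.86770216450161
```

View pics/crop1.png

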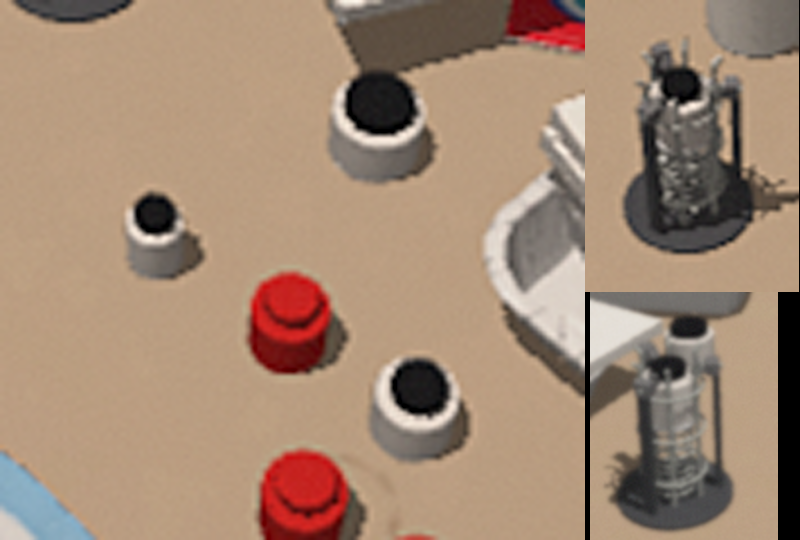

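The three candidates in the scene image are (244,217) at about 40 mm, (294,192) at about 68 mm and (302,255) at about 54–58 mm with a 36–38 mm cap. The jar at (302,255) is the middle width, and it is white with a black cap, so it's the target. In the crop it's the lower right one. The loaded jar's cap in the dispenser is at about (224,132) in scene and (208,233) in side.

Run:
```python
from h import *
D={n:dict(np.load(f"pics/{n}0.npz")) for n in("scene","side")}
def dark(d,u,v,r):
    u,v=int(round(u)),int(round(v));g=d["pixels"].max(2);m=np.zeros(g.shape,np.uint8);m[v-r:v+r,u-r:u+r]=(g<60)[v-r:v+r,u-r:u+r]
    n,l,st,c=cv2.connectedComponentsWithStats(m);k=l[v,u] or 1+np.argmax(st[1:,4]);return c[k],st[k]
for n,u,v in(("scene",224,132),("side",208.5,233)):
    c,s=dark(D[n],u,v,9);print(n,"disp cap",c,s.tolist(),cast(D[n],*c,.157).round(4))
q=proj(D["side"],(.466,-.252,.06));c,s=dark(D["side"],*q,7);print("side proj",q,c,s.tolist(),cast(D["side"],*c,.058).round(4))
c,s=dark(D["scene"],302,255,12);print("scene z.060",cast(D["scene"],*c,.060).round(4))
for n in D:
    im=D[n]["pixels"];hsv=cv2.cvtColor(im,cv2.COLOR_BGR2HSV);m=(((hsv[...,0]<8)|(hsv[...,0]>172))&(hsv[...,1]>180)&(hsv[...,2]>80)).astype(np.uint8)
    N,l,st,c=cv2.connectedComponentsWithStats(m)
    for k in range(1,N):
        if st[k,4]>60:print(n,"red",st[k].tolist(),cast(D[n],*c[k],.03).round(3))
```

```text
scene disp cap [223.625  131.0875] [218, 125, 12, 12, 80] [0.572  0.2097 0.157 ]
side disp cap [208.24460432 231.83453237] [199, 227, 18, 12, 139] [0.5755 0.2197 0.157 ]
side proj [279.66231872 188.22414057] [279.13333333 190.15555556] [275, 188, 10, 6, 45] [ 0.4668 -0.2415  0.058 ]
scene z.060 [ 0.4635 -0.2532  0.06  ]
scene red [117, 95, 22, 34, 295] [0.475 0.711 0.03 ]
scene red [323, 157, 55, 27, 585] [ 0.866 -0.144  0.03 ]
scene red [266, 231, 17, 22, 306] [ 0.45  -0.153  0.03 ]
scene red [268, 270, 19, 24, 358] [ 0.365 -0.248  0.03 ]
scene red [428, 283, 19, 15, 132] [ 0.674 -0.568  0.03 ]
scene red [292, 290, 21, 24, 396] [ 0.374 -0.333  0.03 ]
side red [301, 177, 19, 34, 475] [ 0.372 -0.284  0.03 ]
side red [273, 201, 17, 22, 298] [ 0.455 -0.153  0.03 ]
```

Emit:
{"fn": "send_rows", "kwargs": {"increments": [{"gripper": -1, "linear": [0.02, -0.045, 0.02], "delta_rot": [0, 0, -0.14]}, {"gripper": -1, "linear": [0.15, -0.4, 0.05], "delta_rot": [0, 0, -1.0]}, {"gripper": -1, "linear": [0.15, -0.4, 0.05], "delta_rot": [0, 0, -1.0]}, {"gripper": -1, "linear": [0.15, -0.4, 0.05], "delta_rot": [0, 0, -1.0]}, {"gripper": -1, "linear": [0.15, -0.4, 0.05], "delta_rot": [0, 0, -1.0]}, {"gripper": -1, "linear": [0.15, -0.4, 0.05], "delta_rot": [0, 0, -1.0]}, {"gripper": -1, "linear": [0.15, -0.4, 0.05], "delta_rot": [0, 0, -1.0]}, {"gripper": -1, "linear": [0.15, -0.4, 0.05], "delta_rot": [0, 0, -1.0]}]}}

```text
clock: 0.95
position: [0.312, 0.1767, 0.2789]
ee_rot: [0.0, 0.608, 0.794, 0.0]
contact_force: [1.1, -0.1, -0.8]
width: 0.0855
gripper_force: 0.0
```

Emit:
{"fn": "send_rows", "kwargs": {"increments": [{"gripper": -1, "linear": [0.141, -0.4, -0.08], "delta_rot": [0, 0, -1.0]}, {"gripper": -1, "linear": [0.141, -0.4, -0.08], "delta_rot": [0, 0, -1.0]}, {"gripper": -1, "linear": [0.141, -0.4, -0.08], "delta_rot": [0, 0, -1.0]}, {"gripper": -1, "linear": [0.141, -0.4, -0.08], "delta_rot": [0, 0, -1.0]}, {"gripper": -1, "linear": [0.141, -0.4, -0.08], "delta_rot": [0, 0, -1.0]}, {"gripper": -1, "linear": [0.141, -0.4, -0.08], "delta_rot": [0, 0, -1.0]}, {"gripper": -1, "linear": [0.141, -0.4, -0.08], "delta_rot": [0, 0, -1.0]}, {"gripper": -1, "linear": [0.141, -0.4, -0.08], "delta_rot": [0, 0, -1.0]}]}}

```text
clock: 1.75
position: [0.4428, -0.1942, 0.204]
ee_rot: [-0.0, 0.914, 0.405, 0.0]
contact_force: [1.1, 0.5, 0.3]
width: 0.085
gripper_force: 0.0
```

Emit:
{"fn": "send_rows", "kwargs": {"increments": [{"gripper": -1, "linear": [0, 0, 0], "delta_rot": [0, 0, 0]}, {"gripper": -1, "linear": [0, 0, 0], "delta_rot": [0, 0, 0]}, {"gripper": -1, "linear": [0, 0, 0], "delta_rot": [0, 0, 0]}]}}

```text
clock: 2.05
position: [0.4421, -0.1912, 0.2044]
ee_rot: [-0.001, 0.914, 0.406, -0.0]
contact_force: [-0.1, 0.1, -0.4]
width: 0.0852
gripper_force: 0.0
```

```bash
cat >> h.py <<'E'
from scipy.spatial.transform import Rotation as Ro
def wray(s,d,u,v):
    K=d["K"];x=np.array([u-K[0,2],v-K[1,2]])/K[0,0];t=np.linalg.norm(x)
    r=np.array([*(np.sin(t)*x/max(t,1e-9)),np.cos(t)]);T=np.array(d["T_tool_cam"])
    q=s["ee_rot"];R=Ro.from_quat([q[1],q[2],q[3],q[0]]).as_matrix()
    return np.array(s["position"])+R@T[:3,3],R@T[:3,:3]@r
def wcast(s,d,u,v,z):
    c,r=wray(s,d,u,v);return c+r*(z-c[2])/r[2]
def wproj(s,d,p):
    q=s["ee_rot"];R=Ro.from_quat([q[1],q[2],q[3],q[0]]).as_matrix();T=np.array(d["T_tool_cam"])
    x=T[:3,:3].T@(R.T@(np.array(p)-s["position"])-T[:3,3]);t=np.arctan2(np.hypot(x[0],x[1]),x[2]);n=x[:2]/np.hypot(x[0],x[1])
    return d["K"][:2,2]+d["K"][0,0]*t*n
E
python3 - <<'E'
from h import *
from rig import get_state, optics
s=get_state();d=optics.get_image("wrist");print(s["position"],s["ee_rot"],s["qpos"])
im=d["pixels"];q=wproj(s,d,(.464,-.252,.06));print("expected",q)
g=im.max(2);m=(g<50).astype(np.uint8);n,l,st,c=cv2.connectedComponentsWithStats(m)
for k in range(1,n):
    if 300<st[k,4]<20000:print(st[k].tolist(),c[k].round(1),wcast(s,d,*c[k],.06).round(4))
cv2.imwrite("pics/w1.png",im)
E
```

```text
[ 0.4421121  -0.19117036  0.20437808] [-6.78999970e-04  9.13874181e-01  4.05996903e-01 -1.85677752e-04] [-5.53059786e-01  1.53969783e-01  1.73781219e+00  4.84385443e-04
  1.25114136e+00  1.81444963e-01]
expected [316.75459918 209.29808172]
[141, 63, 29, 28, 555] [154.4  76.9] [ 0.4349 -0.0397  0.06  ]
```

View pics/w1.png

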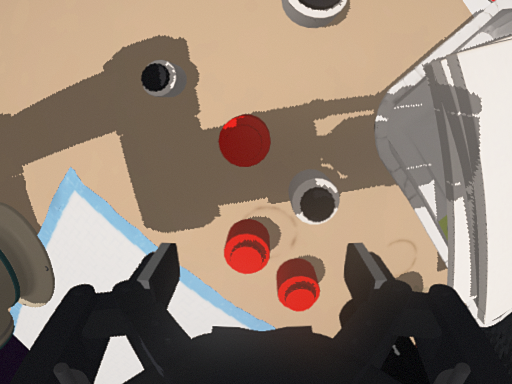

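The wrist view shows the target jar's cap at about (318,204), beside reds at (247,245), (298,287) and (245,140). The fingers close left to right in the image, and the jar has free space on both sides.

Run:
```python
from h import *
from rig import get_state, optics
s=get_state();d=optics.get_image("wrist");im=d["pixels"]
g=im.max(2);m=np.zeros(g.shape,np.uint8);m[180:226,292:342]=(g<75)[180:226,292:342]
n,l,st,c=cv2.connectedComponentsWithStats(m);k=l[204,318];print(st[k],c[k])
for z in(.06,):
  a=[wcast(s,d,*p,.06) for p in((c[k]),(st[k][0],c[k][1]),(st[k][0]+st[k][2],c[k][1]))];print(a[0].round(4),np.linalg.norm(a[1]-a[2]), (a[0]-s["position"]).round(4))
```

```text
[300 188  35  33 887] [316.80045096 203.96956032]
[ 0.4679 -0.2473  0.06  ] 0.03735702921926474 [ 0.0257 -0.0564 -0.1447]
```

Emit:
{"fn": "send_rows", "kwargs": {"increments": [{"gripper": -1, "linear": [0.015, -0.035, -0.02], "delta_rot": [0, 0, 0]}, {"gripper": -1, "linear": [0.025, -0.057, -0.05], "delta_rot": [0, 0, 0]}, {"gripper": -1, "linear": [0.025, -0.057, -0.09], "delta_rot": [0, 0, 0]}, {"gripper": -1, "linear": [0.025, -0.057, -0.12], "delta_rot": [0, 0, 0]}, {"gripper": -1, "linear": [0.025, -0.057, -0.15], "delta_rot": [0, 0, 0]}, {"gripper": -1, "linear": [0.025, -0.057, -0.175], "delta_rot": [0, 0, 0]}, {"gripper": -1, "linear": [0.025, -0.057, -0.19], "delta_rot": [0, 0, 0]}, {"gripper": -1, "linear": [0.025, -0.057, -0.19], "delta_rot": [0, 0, 0]}]}}

```text
clock: 2.95
position: [0.4664, -0.247, 0.0132]
ee_rot: [-0.002, 0.914, 0.407, -0.001]
contact_force: [-0.6, 0.4, 0.9]
width: 0.0854
gripper_force: 0.0
```

Emit:
{"fn": "send_rows", "kwargs": {"increments": [{"gripper": 0.6, "linear": [0, 0, 0], "delta_rot": [0, 0, 0]}, {"gripper": 0.6, "linear": [0, 0, 0], "delta_rot": [0, 0, 0]}, {"gripper": 0.6, "linear": [0, 0, 0], "delta_rot": [0, 0, 0]}, {"gripper": 0.6, "linear": [0, 0, 0], "delta_rot": [0, 0, 0]}, {"gripper": 0.6, "linear": [0, 0, 0], "delta_rot": [0, 0, 0]}, {"gripper": 0.6, "linear": [0, 0, 0], "delta_rot": [0, 0, 0]}], "newtons": 35}}

```text
clock: 3.55
position: [0.4687, -0.2494, 0.0162]
ee_rot: [0.001, 0.914, 0.406, 0.001]
contact_force: [-0.7, 2.5, 5.9]
width: 0.0527
gripper_force: 37.0
```

Emit:
{"fn": "send_rows", "kwargs": {"increments": [{"gripper": 0.6, "linear": [0, 0, 0.02], "delta_rot": [0, 0, 0]}, {"gripper": 0.6, "linear": [0, 0, 0.05], "delta_rot": [0, 0, 0]}, {"gripper": 0.6, "linear": [0, 0, 0.09], "delta_rot": [0, 0, 0]}, {"gripper": 0.6, "linear": [0, 0, 0.14], "delta_rot": [0, 0, 0]}, {"gripper": 0.6, "linear": [0, 0, 0.18], "delta_rot": [0, 0, 0]}, {"gripper": 0.6, "linear": [0, 0, 0.22], "delta_rot": [0, 0, 0]}, {"gripper": 0.6, "linear": [0, 0, 0.25], "delta_rot": [0, 0, 0]}, {"gripper": 0.6, "linear": [0, 0, 0.25], "delta_rot": [0, 0, 0]}]}}

```text
clock: 4.35
position: [0.4697, -0.2507, 0.2699]
ee_rot: [0.005, 0.914, 0.406, 0.003]
contact_force: [0.3, -0.7, -1.4]
width: 0.0532
gripper_force: 37.4
```

Run:
```python
from h import *
from rig import get_state, optics
s=get_state();d=optics.get_image("wrist");e=optics.get_image("side");np.savez("pics/w2.npz",**d,pos=s["position"],rot=s["ee_rot"])
print(s["position"],s["width"],s["gripper_force"],s["contact_force"])
t=proj(e,s["position"]);print(t)
c=e["pixels"];u,v=np.clip(t.astype(int),55,320);b=cv2.resize(c[v-50:v+50,u-50:u+50],(288,288),interpolation=cv2.INTER_CUBIC)
o=np.zeros((384,800,3),np.uint8);o[:,:512]=d["pixels"];o[:288,512:]=b;cv2.imwrite("pics/w2.png",o)
```

```text
[ 0.46974192 -0.25065693  0.26993546] 0.053215318346432346 37.44989454746246 [ 0.26975338 -0.66643734 -1.37740246]
[279.5152209  119.96569723]
```

View pics/w2.png

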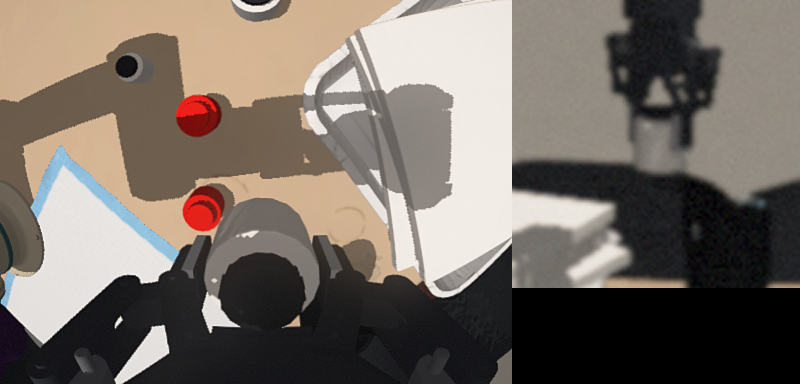

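The jar is held upright between the pads. Next I'll stop about 90 mm short of the dispenser, which keeps it in the wrist camera's view.

Emit:
{"fn": "send_rows", "kwargs": {"increments": [{"gripper": 0.6, "linear": [0.002, 0.02, 0], "delta_rot": [0, 0, 0]}, {"gripper": 0.6, "linear": [0.006, 0.06, 0.01], "delta_rot": [0, 0, 0]}, {"gripper": 0.6, "linear": [0.011, 0.1, 0.02], "delta_rot": [0, 0, 0]}, {"gripper": 0.6, "linear": [0.016, 0.145, 0.02], "delta_rot": [0, 0, 0]}, {"gripper": 0.6, "linear": [0.021, 0.19, 0.02], "delta_rot": [0, 0, 0]}, {"gripper": 0.6, "linear": [0.026, 0.235, 0.02], "delta_rot": [0, 0, 0]}, {"gripper": 0.6, "linear": [0.03, 0.275, 0.02], "delta_rot": [0, 0, 0]}, {"gripper": 0.6, "linear": [0.034, 0.31, 0.02], "delta_rot": [0, 0, 0]}]}}

```text
clock: 5.25
position: [0.5002, 0.063, 0.2822]
ee_rot: [-0.001, 0.914, 0.406, -0.002]
contact_force: [0.5, -0.8, -1.9]
width: 0.0528
gripper_force: 37.4
```

Emit:
{"fn": "send_rows", "kwargs": {"increments": [{"gripper": 0.6, "linear": [0.004, 0.035, 0], "delta_rot": [0, 0, 0]}, {"gripper": 0.6, "linear": [0.008, 0.065, 0], "delta_rot": [0, 0, 0]}, {"gripper": 0.6, "linear": [0.01, 0.085, 0], "delta_rot": [0, 0, 0]}, {"gripper": 0.6, "linear": [0.01, 0.09, 0], "delta_rot": [0, 0, 0]}, {"gripper": 0.6, "linear": [0.01, 0.09, 0], "delta_rot": [0, 0, 0]}, {"gripper": 0.6, "linear": [0.01, 0.09, 0], "delta_rot": [0, 0, 0]}]}}

```text
clock: 5.85
position: [0.5112, 0.1498, 0.2835]
ee_rot: [0.0, 0.914, 0.406, -0.001]
contact_force: [-0.0, 0.2, -1.1]
width: 0.0531
gripper_force: 37.4
```

Run:
```python
from h import *
from rig import get_state, optics
s=get_state();d=optics.get_image("wrist");np.savez("pics/w3.npz",**d,position=s["position"],ee_rot=s["ee_rot"])
print(s["position"],s["ee_rot"],s["width"],s["contact_force"])
for z in(.157,.169):print(wproj(s,d,(.574,.215,z)))
w=dict(np.load("pics/w2.npz"));S=dict(position=w["pos"],ee_rot=w["rot"])
p=wcast(S,w,262,198,S["position"][2]-.016);q=w["rot"];R=Ro.from_quat([q[1],q[2],q[3],q[0]]).as_matrix()
print("jar near-bottom in tool",R.T@(p-S["position"]))
im=d["pixels"].copy();cv2.imwrite("pics/w3.png",im)
```

```text
[0.51116215 0.1497893  0.28354182] [ 1.97117376e-04  9.14050437e-01  4.05598737e-01 -1.19393421e-03] 0.053140808282270725 [-0.03307571  0.23601632 -1.07167007]
[265.4925748   88.01266936]
[265.69541147  87.31440387]
jar near-bottom in tool [ 0.02407541 -0.00050432  0.01602379]
```

View pics/w3.png

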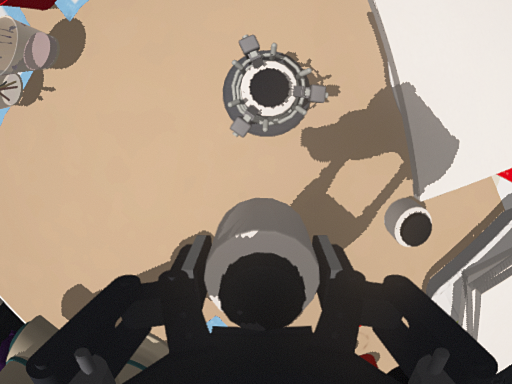

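The wrist view shows the loaded cap at about (270,88) inside the ring of rods, with catch housings at (249,44), (319,93) and (240,127). The held jar is still upright.

Run:
```python
from h import *
d=dict(np.load("pics/w3.npz"));s=d;g=d["pixels"].max(2);m=np.zeros(g.shape,np.uint8);m[60:115,245:297]=(g<60)[60:115,245:297]
n,l,st,c=cv2.connectedComponentsWithStats(m);k=l[88,270];print(st[k],c[k]);p=wcast(s,d,*c[k],.157);print(p)
a=wcast(s,d,st[k][0],c[k][1],.157);b=wcast(s,d,st[k][0]+st[k][2],c[k][1],.157);print("cap w",np.linalg.norm(a-b))
q=d["ee_rot"];R=Ro.from_quat([q[1],q[2],q[3],q[0]]).as_matrix();j=s["position"]+R@[-.002,0,0];print("jar",j,"move",p-j)
```

```text
[     0      0    512    384 196166] [255.48312654 191.74285044]
[0.50225453 0.14945817 0.157     ]
cap w 0.6581400791320345
jar [0.5098202  0.14830635 0.2835465 ] move [-0.00756567  0.00115182 -0.1265465 ]
```

Run:
```python
from h import *
d=dict(np.load("pics/w3.npz"));s=d;g=d["pixels"].max(2);print(g[80:96:4,250:292:4])
for t in(45,75,100):
  m=np.zeros(g.shape,np.uint8);m[64:112,247:294]=(g<t)[64:112,247:294]
  m=cv2.morphologyEx(m,cv2.MORPH_OPEN,np.ones((5,5),np.uint8))
  n,l,st,c=cv2.connectedComponentsWithStats(m);k=1+np.argmax(st[1:,4]);p=wcast(s,d,*c[k],.157)
  a=wcast(s,d,st[k][0],c[k][1],.157);b=wcast(s,d,st[k][0]+st[k][2],c[k][1],.157);print(t,st[k],c[k],p,"cap w",np.linalg.norm(a-b))
q=d["ee_rot"];R=Ro.from_quat([q[1],q[2],q[3],q[0]]).as_matrix();j=s["position"]+R@[-.002,0,0];print("jar",j,"move",p-j)
```

```text
[[110  55  58  59  62  60  62  61  64  62 208]
 [ 91  57  58  59  58  59  61  61  62  61 141]
 [ 66  59  59  63  60  62  63  62  62  62 112]
 [ 84  59  60  59  62  59  62  62  62  61 136]]Traceback (most recent call last):
  File "<stdin>", line 6, in <module>
    return _wrapfunc(a, 'argmax', axis=axis, out=out, **kwds)
    return bound(*args, **kwds)
ValueError: attempt to get argmax of an empty sequence
```

Run:
```python
from h import *
d=dict(np.load("pics/w3.npz"));s=d;g=d["pixels"].max(2)
for t in(75,100):
  m=np.zeros(g.shape,np.uint8);m[64:112,247:294]=(g<t)[64:112,247:294]
  m=cv2.morphologyEx(m,cv2.MORPH_OPEN,np.ones((5,5),np.uint8))
  n,l,st,c=cv2.connectedComponentsWithStats(m);k=1+np.argmax(st[1:,4]);p=wcast(s,d,*c[k],.157)
  a=wcast(s,d,st[k][0],c[k][1],.157);b=wcast(s,d,st[k][0]+st[k][2],c[k][1],.157);print(t,st[k],c[k],p,"cap w",np.linalg.norm(a-b))
q=d["ee_rot"];R=Ro.from_quat([q[1],q[2],q[3],q[0]]).as_matrix();j=s["position"]+R@[-.002,0,0];print("jar",j,"move",p-j)
```

```text
75 [ 250   69   39   37 1142] [269.14535902  87.16112084] [0.57694517 0.21340424 0.157     ] cap w 0.034819519329798744
100 [ 250   69   39   38 1184] [269.20439189  87.27787162] [0.57691322 0.21329014 0.157     ] cap w 0.034820414747145395
jar [0.5098202  0.14830635 0.2835465 ] move [ 0.06709302  0.06498379 -0.1265465 ]
```

Emit:
{"fn": "send_rows", "kwargs": {"increments": [{"gripper": 0.6, "linear": [0.02, 0.02, 0], "delta_rot": [0, 0, 0]}, {"gripper": 0.6, "linear": [0.045, 0.045, -0.01], "delta_rot": [0, 0, 0]}, {"gripper": 0.6, "linear": [0.066, 0.065, -0.02], "delta_rot": [0, 0, 0]}, {"gripper": 0.6, "linear": [0.066, 0.065, -0.045], "delta_rot": [0, 0, 0]}, {"gripper": 0.6, "linear": [0.066, 0.065, -0.07], "delta_rot": [0, 0, 0]}, {"gripper": 0.6, "linear": [0.066, 0.065, -0.078], "delta_rot": [0, 0, 0]}, {"gripper": 0.6, "linear": [0.066, 0.065, -0.078], "delta_rot": [0, 0, 0]}]}}

```text
clock: 6.6
position: [0.577, 0.2146, 0.2053]
ee_rot: [-0.0, 0.914, 0.405, -0.002]
contact_force: [0.5, 0.6, -0.8]
width: 0.0529
gripper_force: 37.5
```

Run:
```python
from h import *
from rig import get_state, optics
s=get_state();print(s["position"],s["contact_force"])
o=np.zeros((500,800,3),np.uint8)
for i,n in enumerate(("scene","side")):
    e=optics.get_image(n);t=proj(e,(.576,.214,.18)).astype(int);u,v=t;print(n,t)
    o[:400,400*i:400*i+400]=cv2.resize(e["pixels"][v-40:v+40,u-40:u+40],(400,400),interpolation=cv2.INTER_CUBIC)
cv2.imwrite("pics/ab.png",o[:400])
```

```text
[0.57702452 0.21457927 0.20527075] [ 0.52229392  0.57030285 -0.76621638]
scene [223 124]
side [208 220]
```

View pics/ab.png

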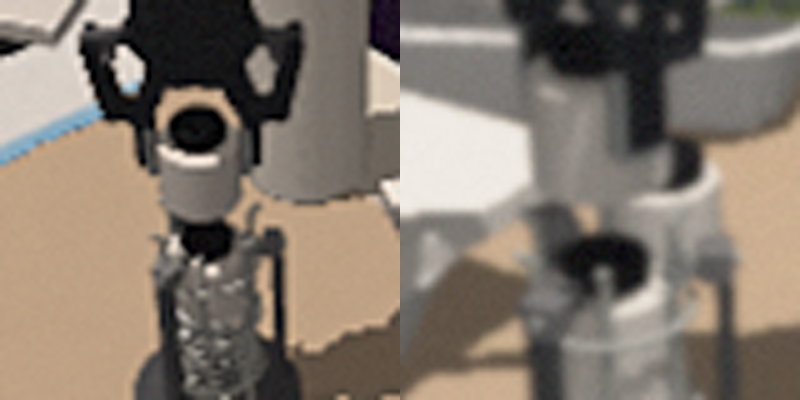

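Run:
```python
from h import *
D={n:dict(np.load(f"pics/{n}0.npz")) for n in("scene","side")}
o={"scene":(223,124),"side":(208,220)}
for n in D:
    for z in(.157,.189,.23,.249):
        t=proj(D[n],(.576,.214,z));print(n,z,((t-o[n]+40)*5).round(1), (proj(D[n],(.576,.214+.005,z))-t).round(2)*5,(proj(D[n],(.581,.214,z))-t).round(2)*5)
```

```text
scene 0.157 [203.6 229.5] [-4.85 -3.7 ] [ 5.7 -3.4]
scene 0.189 [200.9 192.4] [-4.95 -3.7 ] [ 5.8 -3.4]
scene 0.23 [197.4 142.4] [-5.1 -3.7] [ 6.  -3.4]
scene 0.249 [195.7 118.3] [-5.15 -3.7 ] [ 6.05 -3.4 ]
side 0.157 [203.3 252.3] [-2.8  6. ] [-12.4   -0.65]
side 0.189 [199.2 179.6] [-2.85  5.7 ] [-12.6  -0.6]
side 0.23 [193.8  83.1] [-2.95  5.25] [-12.85  -0.55]
side 0.249 [191.2  37.1] [-3.    5.05] [-12.95  -0.55]
```

Allowing for how the vertical axis leans in each view, the held jar lines up with the loaded cap to within about 2 mm. I'll lower it now.

Emit:
{"fn": "send_rows", "kwargs": {"increments": [{"gripper": 0.6, "linear": [-0.001, 0, -0.008], "delta_rot": [0, 0, 0]}, {"gripper": 0.6, "linear": [-0.001, 0, -0.016], "delta_rot": [0, 0, 0]}, {"gripper": 0.6, "linear": [-0.001, 0, -0.022], "delta_rot": [0, 0, 0]}, {"gripper": 0.6, "linear": [-0.001, 0, -0.027], "delta_rot": [0, 0, 0]}, {"gripper": 0.6, "linear": [-0.001, 0, -0.03], "delta_rot": [0, 0, 0]}, {"gripper": 0.6, "linear": [-0.001, 0, -0.03], "delta_rot": [0, 0, 0]}]}}

```text
clock: 7.3
position: [0.5769, 0.2154, 0.176]
ee_rot: [0.0, 0.914, 0.406, -0.0]
contact_force: [1.1, -1.3, -2.0]
width: 0.0527
gripper_force: 37.4
```

Emit:
{"fn": "send_rows", "kwargs": {"increments": [{"gripper": 0.6, "linear": [0, 0, -0.002], "delta_rot": [0, 0, 0]}, {"gripper": 0.6, "linear": [0, 0, -0.004], "delta_rot": [0, 0, 0]}, {"gripper": 0.6, "linear": [0, 0, -0.004], "delta_rot": [0, 0, 0]}]}}

```text
clock: 7.6
position: [0.5772, 0.2155, 0.1731]
ee_rot: [0.0, 0.914, 0.406, 0.0]
contact_force: [0.5, -2.8, 2.0]
width: 0.0531
gripper_force: 37.7
```

Emit:
{"fn": "send_rows", "kwargs": {"increments": [{"gripper": 0.6, "linear": [0, -0.002, -0.001], "delta_rot": [0, 0, 0]}, {"gripper": 0.6, "linear": [0, -0.002, -0.003], "delta_rot": [0, 0, 0]}, {"gripper": 0.6, "linear": [0, -0.002, -0.003], "delta_rot": [0, 0, 0]}]}}

```text
clock: 7.9
position: [0.5772, 0.2149, 0.1706]
ee_rot: [-0.001, 0.914, 0.406, 0.001]
contact_force: [0.0, 1.2, 4.9]
width: 0.0533
gripper_force: 38.2
```

Emit:
{"fn": "send_rows", "kwargs": {"increments": [{"gripper": -0.2, "linear": [0, 0, 0.001], "delta_rot": [0, 0, 0]}, {"gripper": -0.6, "linear": [0, 0, 0.001], "delta_rot": [0, 0, 0]}, {"gripper": -1, "linear": [0, 0, 0.001], "delta_rot": [0, 0, 0]}, {"gripper": -1, "linear": [0, 0, 0.001], "delta_rot": [0, 0, 0]}, {"gripper": -1, "linear": [0, 0, 0.001], "delta_rot": [0, 0, 0]}, {"gripper": -1, "linear": [0, 0, 0.001], "delta_rot": [0, 0, 0]}]}}

```text
clock: 8.5
position: [0.5766, 0.2137, 0.1703]
ee_rot: [0.0, 0.914, 0.406, -0.0]
contact_force: [0.6, -0.3, -0.6]
width: 0.0854
gripper_force: 0.0
```

Emit:
{"fn": "send_rows", "kwargs": {"increments": [{"gripper": -1, "linear": [0, 0, 0.015], "delta_rot": [0, 0, 0]}, {"gripper": -1, "linear": [0, 0, 0.04], "delta_rot": [0, 0, 0]}, {"gripper": -1, "linear": [0, 0, 0.065], "delta_rot": [0, 0, 0]}, {"gripper": 1, "linear": [0, 0, 0.08], "delta_rot": [0, 0, 0]}, {"gripper": 1, "linear": [0, 0, 0.08], "delta_rot": [0, 0, 0]}, {"gripper": 1, "linear": [0, 0, 0.08], "delta_rot": [0, 0, 0]}, {"gripper": 1, "linear": [0, 0, 0.08], "delta_rot": [0, 0, 0]}, {"gripper": 1, "linear": [0, 0, 0.08], "delta_rot": [0, 0, 0]}]}}

```text
clock: 9.3
position: [0.5761, 0.2136, 0.2492]
ee_rot: [-0.0, 0.914, 0.406, -0.001]
contact_force: [-1.5, 0.2, 0.2]
width: 0.0122
gripper_force: 0.0
```

Run:
```python
from h import *
from rig import get_state, optics
s=get_state();print(s["position"],s["contact_force"],s["width"],s["clock"])
w=optics.get_image("wrist");np.savez("pics/w4.npz",**w,position=s["position"],ee_rot=s["ee_rot"]);print(wproj(s,w,(.576,.214,.217)))
o=np.zeros((400,800,3),np.uint8)
e=optics.get_image("side");u,v=208,205
o[:,:280]=cv2.resize(e["pixels"][v-50:v+50,u-35:u+35],(280,400),interpolation=cv2.INTER_CUBIC)
o[:384,288:]=w["pixels"]
cv2.imwrite("pics/ac.png",o)
```

```text
[0.57612333 0.21361887 0.24915243] [-1.49271664  0.1943868   0.21393794] 0.012160491219273066 9.3
[262.20562731 225.32161294]
```

View pics/ac.png

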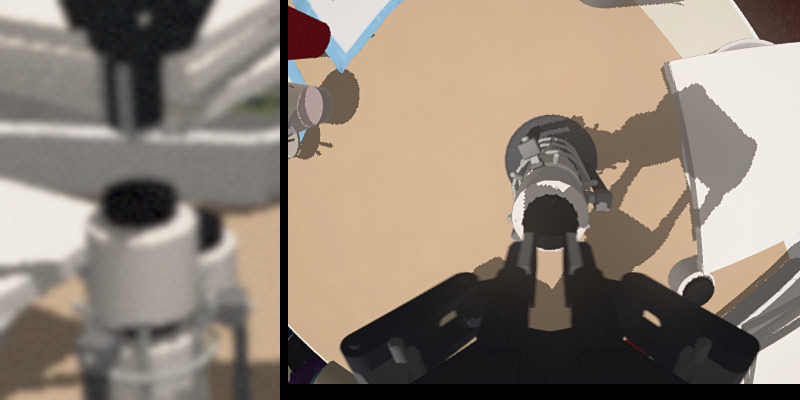

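The side view shows the jar standing upright in the mouth. In the wrist view its cap is centred at about (262,218), right under the fingers. I'll push straight down with the fingers shut.

Emit:
{"fn": "send_rows", "kwargs": {"increments": [{"gripper": 1, "linear": [0, 0, -0.01], "delta_rot": [0, 0, 0]}, {"gripper": 1, "linear": [0, 0, -0.02], "delta_rot": [0, 0, 0]}, {"gripper": 1, "linear": [0, 0, -0.026], "delta_rot": [0, 0, 0]}, {"gripper": 1, "linear": [0, 0, -0.031], "delta_rot": [0, 0, 0]}, {"gripper": 1, "linear": [0, 0, -0.035], "delta_rot": [0, 0, 0]}, {"gripper": 1, "linear": [0, 0, -0.039], "delta_rot": [0, 0, 0]}, {"gripper": 1, "linear": [0, 0, -0.042], "delta_rot": [0, 0, 0]}, {"gripper": 1, "linear": [0, 0, -0.042], "delta_rot": [0, 0, 0]}]}}

```text
clock: 10.2
position: [0.5777, 0.214, 0.2104]
ee_rot: [0.0, 0.914, 0.406, 0.002]
contact_force: [-1.1, -0.3, 6.4]
width: 0.0001
gripper_force: 3.1
```

Emit:
{"fn": "send_rows", "kwargs": {"increments": [{"gripper": 1, "linear": [0, 0, -0.005], "delta_rot": [0, 0, 0]}, {"gripper": 1, "linear": [0, 0, -0.01], "delta_rot": [0, 0, 0]}, {"gripper": 1, "linear": [0, 0, -0.015], "delta_rot": [0, 0, 0]}, {"gripper": 1, "linear": [0, 0, -0.02], "delta_rot": [0, 0, 0]}, {"gripper": 1, "linear": [0, 0, -0.025], "delta_rot": [0, 0, 0]}, {"gripper": 1, "linear": [0, 0, -0.03], "delta_rot": [0, 0, 0]}, {"gripper": 1, "linear": [0, 0, -0.03], "delta_rot": [0, 0, 0]}]}}

```text
clock: 10.9
position: [0.5774, 0.2139, 0.1797]
ee_rot: [0.0, 0.914, 0.406, 0.001]
contact_force: [-0.8, 1.2, 3.7]
width: -0.0003
gripper_force: 1.9
```

Emit:
{"fn": "send_rows", "kwargs": {"increments": [{"gripper": 1, "linear": [0, 0, -0.004], "delta_rot": [0, 0, 0]}, {"gripper": 1, "linear": [0, 0, -0.008], "delta_rot": [0, 0, 0]}, {"gripper": 1, "linear": [0, 0, -0.012], "delta_rot": [0, 0, 0]}, {"gripper": 1, "linear": [0, 0, -0.016], "delta_rot": [0, 0, 0]}, {"gripper": 1, "linear": [0, 0, -0.016], "delta_rot": [0, 0, 0]}]}}

```text
clock: 11.4
position: [0.5775, 0.2139, 0.1641]
ee_rot: [0.0, 0.914, 0.406, 0.001]
contact_force: [-0.7, -1.1, 5.2]
width: 0.0
gripper_force: 2.7
```

Run:
```python
from h import *
from rig import get_state, optics
s=get_state();print(s["position"],s["contact_force"])
w=optics.get_image("wrist")
o=np.zeros((400,800,3),np.uint8)
e=optics.get_image("side");u,v=208,225
o[:,:280]=cv2.resize(e["pixels"][v-50:v+50,u-35:u+35],(280,400),interpolation=cv2.INTER_CUBIC)
o[:384,288:]=cv2.resize(w["pixels"][120:312,134:390],(512,384),interpolation=cv2.INTER_CUBIC)
cv2.imwrite("pics/ad.png",o)
```

```text
[0.57754901 0.21393796 0.16407717] [-0.66926022 -1.09087768  5.20728137]
```

View pics/ad.png

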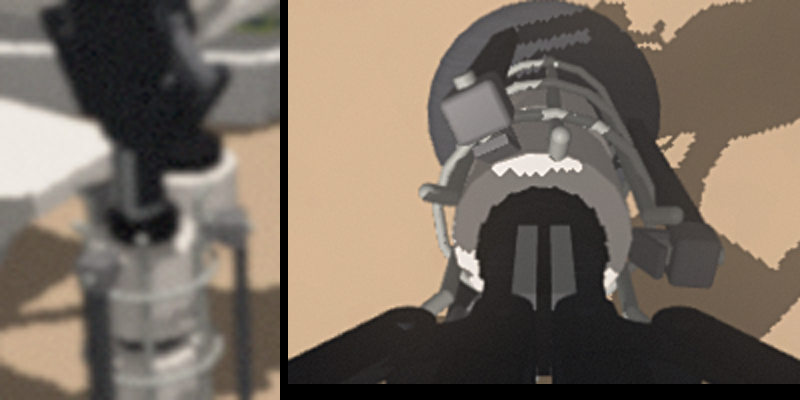

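The jar is in the cage and upright, with the shut fingers on its cap. I'll go on down to a TCP height of about 0.151.

Emit:
{"fn": "send_rows", "kwargs": {"increments": [{"gripper": 1, "linear": [0, 0, -0.004], "delta_rot": [0, 0, 0]}, {"gripper": 1, "linear": [0, 0, -0.008], "delta_rot": [0, 0, 0]}, {"gripper": 1, "linear": [0, 0, -0.011], "delta_rot": [0, 0, 0]}, {"gripper": 1, "linear": [0, 0, -0.013], "delta_rot": [0, 0, 0]}, {"gripper": 1, "linear": [0, 0, -0.013], "delta_rot": [0, 0, 0]}, {"gripper": 1, "linear": [0, 0, -0.013], "delta_rot": [0, 0, 0]}]}}

```text
clock: 12.1
position: [0.5774, 0.2139, 0.1508]
ee_rot: [0.0, 0.914, 0.406, 0.001]
contact_force: [-1.0, 0.3, 5.2]
width: 0.0006
gripper_force: 2.8
```

Emit:
{"fn": "send_rows", "kwargs": {"increments": [{"gripper": 1, "linear": [0, 0, -0.001], "delta_rot": [0, 0, 0]}, {"gripper": 1, "linear": [0, 0, -0.002], "delta_rot": [0, 0, 0]}, {"gripper": 1, "linear": [0, 0, -0.002], "delta_rot": [0, 0, 0]}, {"gripper": 1, "linear": [0, 0, -0.002], "delta_rot": [0, 0, 0]}]}}

```text
clock: 12.5
position: [0.5773, 0.2139, 0.1488]
ee_rot: [0.0, 0.914, 0.406, 0.001]
contact_force: [-0.6, 0.0, 4.9]
width: 0.0003
gripper_force: 2.8
```

Emit:
{"fn": "send_rows", "kwargs": {"increments": [{"gripper": 1, "linear": [0, 0, 0.006], "delta_rot": [0, 0, 0]}, {"gripper": 1, "linear": [0, 0, 0.012], "delta_rot": [0, 0, 0]}, {"gripper": 1, "linear": [0, 0, 0.02], "delta_rot": [0, 0, 0]}, {"gripper": 1, "linear": [0, 0, 0.05], "delta_rot": [0, 0, 0]}, {"gripper": 1, "linear": [0, 0, 0.09], "delta_rot": [0, 0, 0]}, {"gripper": 1, "linear": [0, 0, 0.12], "delta_rot": [0, 0, 0]}, {"gripper": 1, "linear": [0, 0, 0.13], "delta_rot": [0, 0, 0]}, {"gripper": 1, "linear": [0, 0, 0.13], "delta_rot": [0, 0, 0]}]}}

```text
clock: 13.3
position: [0.5773, 0.214, 0.2789]
ee_rot: [0.0, 0.914, 0.406, 0.001]
contact_force: [0.9, 0.7, -0.1]
width: 0.0003
gripper_force: 0.0
```

Run:
```python
from h import *
from rig import get_state, optics
s=get_state();print(s["position"],s["contact_force"])
w=optics.get_image("wrist")
o=np.zeros((400,800,3),np.uint8)
e=optics.get_image("side");u,v=208,225
o[:,:280]=cv2.resize(e["pixels"][v-50:v+50,u-35:u+35],(280,400),interpolation=cv2.INTER_CUBIC)
o[:384,288:]=cv2.resize(w["pixels"][120:312,134:390],(512,384),interpolation=cv2.INTER_CUBIC)
cv2.imwrite("pics/ae.png",o)
for z in(.159,.217):print(z,(proj(e,(.576,.214,z))-[u-35,v-50])*4,(wproj(s,w,(.576,.214,z))-[134,120])*2+[288,0])
```

```text
[0.57731009 0.21397053 0.27892573] [ 0.9134624   0.70954796 -0.12537574]
0.159 [142.40754347 218.26771618] [541.70481539 137.79474631]
0.217 [136.41488666 111.30627141] [541.92710163 181.79376846]
```

View pics/ae.png

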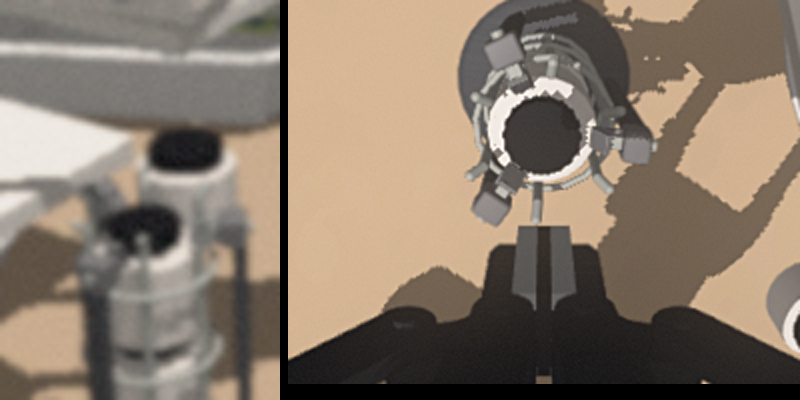

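With nothing touching it, the jar stays down. Its cap sits at the height expected for z = 0.159 (wrist crop (541,134), side crop (143,230)), and the three catches lie over its shoulder.

```bash
python3 -c "
from rig import sign_off
print(sign_off())"
```

```text
the job is handed in; nothing more can be done
None
```

The 54 mm jar is on top of the loaded one; it stayed down upright under the three catches after I let go, the arm is clear, and the job was handed in at about 13 s, though the hand-in gave no verdict.

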